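Slide the beaker carrier into its reading station

ROBOT

A 6-joint arm with a two-finger parallel gripper is mounted at the origin on the work surface. World frame = base frame: x ahead of the robot, y to its left, z up, the work surface at z = 0. Lengths are in m, angles in rad, forces in N, time in s.
With the tool pointing down it reaches from about 0.425 to 0.95 m from the base axis. Payload 3.5 kg.
Tool frame: the origin (TCP) lies at the centre of the arm's flange, where the gripper is bolted on; the fingertips stand 173 mm ahead of it and the grasp point (between the pads) lies 155 mm ahead of it (ctrl.tcp_to_grasp is the distance from the TCP to the grasp point, in m); z points along the fingers, x is the direction in which the jaws open and shut, and the axes are right-handed (so a half turn about z gives the same grasp; the last joint's range is limited). The gripper opens to 85 mm and grips with 20 to 120 N. Pads are 22 mm wide; open, the fingers measure 114 mm over their backs; the gripper's body (76 mm by 85 mm) begins 54 mm behind the grasp point. The pads swing forward as they close: fully open they stand 13 mm farther back than shut.
Start: joints at [-1.436, 0.286, 1.577, -0, 1.279, -0.15], TCP at [0.19, -0.648, 0.405] pointing down, gripper open.
Joint ranges: [-2.77, 2.77], [-0.9, 2.22], [0.21, 2.48], [-1.53, 4.67], [0.24, 2.81], [-2.84, 2.84]. Speed limits (rad/s): [2.79, 2.79, 3.14, 3.14, 3.14, 3.14].

INTERFACE

Orientations are given as a unit quaternion [x, y, z, w].
In Python, from plant import readout, imaging, ctrl, spotter gives the robot as it stands.
- The arm moves only by the tool apply_moves, never from a script. Its argument "steps" is a list of rows, each an object of numbers: "tx", "ty", "tz": the shift along the tool's x, y, z in mm; "wx", "wy", "wz": the turn, a rotation vector about the tool's x, y, z in rad. In form: [{"tx": .., "ty": .., "tz": .., "wx": .., "wy": .., "wz": ..}, ...]. A call has 1 to 12 rows; each row is the pose to reach, as a shift and turn from the pose commanded when the call began, along the tool's axes at that moment; what a row does not reach only later rows make up. A row lasts 1/10 s, in which the tool goes at most 50 mm and 8.59 degrees, less where a joint would pass 70% of its speed; a pose out of reach is approached as far as the arm can. A call with a gripper value outside its range is refused whole. "hand" is the opening, from 0 (shut) to 1 (fully open), set as the call begins (left out, the last holds). The fingers move at their own pace and stop on an object; "force" is the grip in N (left out, the last holds). Time passes only in rows, so rows that repeat a pose let the fingers close. It gives the time, the measured TCP pose, the force and the opening at its end, in the units of the state.
- readout.get_state(): the state, without advancing time (a new reading comes with each control period).
- imaging.read_camera(name): name is "scene" or "top" or "wrist"; returns a dict with "img" (400x640x3 uint8, red, green, blue), "vfov" (degrees; the focal length in pixels is half the picture's height over the tangent of half this angle, whatever the lens; pixels are square), "cx", "cy" (the principal point, pixels), "k1" (the pictures are not rectified: a ray, as slopes to the right and down, at radius r is drawn at 1 + k1 r^2 times it, then the intrinsics apply), "R" (3x3) and "t" (3): a world point X has camera coordinates R X + t; the wrist camera has in their place "tool_from_camera" (4x4, takes a point from camera to tool coordinates, whose origin is the TCP and whose axes are the tool frame's). Camera axes: x right, y down, z forward; pixel columns grow to the right and rows downward; lengths in m; the calibration is good to about 2 mm. A picture is of the moment at which its call begins: read the wrist's pose just before it. There is no depth.
- ctrl.sign_off(): hands the job in, once; it reports no verdict.
Trained networks look in the newest picture that a camera, given by its name, has taken for a name from the list of things; names that differ only in an ending like _2 or _b are one class to them, and where a whole thing is asked for, a point or a joint stands for the part that bears it (a point fixed in the world has none). Each returns a list of dicts, best first, with "confidence" (0 to 1); they miss things now and then, are a little off and sometimes report something else, mostly with a low value. They report only what shows in the picture. A call takes as long as a camera call. They do not tell look-alikes from the thing itself.
- spotter.trace(camera, label): "region" (400x640 bool, what is visible of it) and "uv" ([column, row] in pixels, amid what is visible of it).
The state is a dict: "time": time; "qpos": joint angles; "dq": joint speeds; "joint_efforts": joint torques, N m; "eef_pos": TCP position; "tcp_rot": TCP orientation; "contact_force": force on the tool from outside, world axes, zero at the start; "wrist_torque": the same for the moment, N m; "opening": opening from 0.0 (shut) to 1.0 (fully open).
Only numpy, scipy, OpenCV 4.12 (cv2) and the standard library are available. Lean on these libraries where they do the work, as an engineer would, in place of code of your own. Each camera call takes 0.05 s, during which the arm holds its last target.

TASK

On the bench a slide track carries two identical grey carrier boards, one on each side of the reading station in the middle: push the board that carries the open glass beaker along the rails with a fingertip until you feel it drop into the locating notches of the station and sit flat there, then take your hand away. Only push it, gently: do not lift it, do not ram it once it has dropped, and do not touch the beaker, which must ride along upright in its place. Leave the other board (with the closed white jar) and everything else on the bench where it is.

Things in the scene. Friction and masses are not known exactly. Their poses are not given: they have to be found in the camera images.
- track: Fixed aluminium slide track, 126 mm wide (its x), 520 mm long (its y, the sliding direction), yaw within 15 degrees. Origin: on the bench under its middle, the reading station. Four rail strips along y, tops at z = 31 mm; bed between and under them at z = 24 mm; guide lips along both long edges (x = 57 to 63 mm either side) up to z = 48 mm, leaving a board 2 mm of play; open ends.
- station (a point): Middle of the reading station: track x = y = 0, z = 24 mm. Each strip has a notch near it, 25 mm long and 7 mm deep (inner strips, x = +-22 mm, at y = +35; outer strips, x = +-44 mm, at y = -35 mm). So a board drops, by 7 mm and all at once, only when its centre is here; it comes from either side and then has 2.5 mm of play along y either way.
- reader_port (a point): Track end of the 20 mm thick black tube (axis at z = 36 mm, along track x, y = 0) that joins the track, on the robot's side of the station, to a fixed white reader box: 80 (x) x 110 (y) mm, 55 mm high, centre at track x = -150 mm, y = 0. This point is at track x = -66 mm.
- carrier_beaker: The board to push: loose grey plastic, 110 x 110 mm, 250 to 450 g, takes 1 to 6 N to slide; starts 125 to 185 mm from the station on either side, in line with the track. Origin: its centre at the underside of its four feet (10 mm high), so z = 31 mm on the rails, 24 mm once dropped. Above the origin: board from 10 to 18 mm, in its middle a square frame 4 mm high round the beaker.
- wall_plus (a point): Centre of the outer face of the upright end wall at the +y end of the beaker's board (55 mm from its origin along y, 27.5 mm above it). Wall 6 mm thick, 100 mm wide, reaching from 10 to 45 mm above the origin; good to push on.
- wall_minus (a point): The same on the end wall at the -y end of the beaker's board.
- beaker: Open glass beaker, 54 mm across, 52 mm high, on the board to be pushed (its underside 18 mm above the board's origin). Origin: centre of its underside.
- carrier_jar: The other carrier board, the same in every way but carrying the closed white jar; on the other side of the station, 125 to 185 mm from it. To be left alone (the pushed board, once home, stays at least 12 mm clear of it). Origin as for the first.
- jar: Closed white plastic jar, 48 mm across, 55 mm high, on the other board. Origin: centre of its underside. To be left alone.
- bottle_tall: White bottle with blue cap, 56 mm across, 130 mm high, on the bench on the far side of the track. Origin: centre of its underside. Bystander.
- bottle_small: Amber bottle with blue cap, 44 mm across, 85 mm high, on the bench on the far side of the track. Origin: centre of its underside. Bystander.
- spare_beaker: Open glass beaker, 64 mm across, 80 mm high, on the bench itself on the far side of the track. Origin: centre of its underside. Bystander.
- dish: White porcelain dish, 80 mm across, 22 mm high, on the bench on the far side of the track. Origin: centre of its underside. Bystander.
- spatula: Narrow steel lab spatula with a wooden grip, 180 mm long, 9 mm high, lying on the bench on the far side of the track, across the track's direction. Origin: middle of its length, on the bench. Bystander.
Things that resemble listed ones, but are neither listed nor needed, are in the scene too. What is shaped like the carrier_beaker but black or red is not meant. What is shaped like the beaker but turquoise is not meant.

How it is judged:
On the way, in this order (a step that is already met when the one before it is completed fails the run):
1. the beaker's board, still up on the rails, is pushed by the fingers to within 60 mm of the station (horizontal distance between carrier_beaker and track below 0.06 m and z of carrier_beaker in the frame of track above 0.0285 m and contact force between the fingers and carrier_beaker above 0.2 N), for 0.05 s.
2. it has dropped into the notches (z of carrier_beaker in the frame of track below 0.0265 m and horizontal distance between carrier_beaker and track below 0.007 m), for 0.1 s.
At the end, for the whole second after the job is handed in: The beaker's board is down in the notches (origin under 26.5 mm above the bench, within 7 mm of the centre, tilt under 0.03 rad, at rest), the beaker upright in its frame; the other board moved under 12 mm, each bystander under 25 mm (all of step 2 and z of carrier_beaker in the frame of track above 0.02 m and angle between carrier_beaker's own z axis and vertical below 0.03 rad and angle between the y axis of carrier_beaker and the y axis of track, either way round below 0.08 rad and linear speed of carrier_beaker below 0.01 m/s and horizontal distance between beaker and carrier_beaker below 0.012 m and z of beaker in the frame of carrier_beaker below 0.021 m and angle between beaker's own z axis and vertical below 0.08 rad and distance of carrier_jar from where it was at the start of the episode below 0.012 m and distance of each of jar, bottle_tall, bottle_small, spare_beaker, dish, spatula from where it was at the start of the episode below 0.025 m); the robot touches nothing.
It fails at once if the beaker's board is lifted or tipped off the rails (origin more than 14 mm above riding height, or tilted more than 0.2 rad) (z of carrier_beaker in the frame of track above 0.045 m or angle between carrier_beaker's own z axis and vertical above 0.2 rad).
It fails at once if the beaker is touched by the fingers or arm with more than 1 N, lifted out of its frame or tipped (contact force between any of the fingers, the arm and beaker above 1 N or z of beaker in the frame of carrier_beaker above 0.03 m or angle between beaker's own z axis and vertical above 0.3 rad).
It fails at once if the board is rammed (fingers press on it with more than 40 N) (contact force between the fingers and carrier_beaker above 40 N).
It fails at once if the other board or a bystander is disturbed (board moved over 12 mm, others over 25 mm) (distance of carrier_jar from where it was at the start of the episode above 0.012 m or distance of any of jar, bottle_tall, bottle_small, spare_beaker, dish, spatula from where it was at the start of the episode above 0.025 m).
It also fails if it takes over 35 s, if anything falls off the work surface, if the arm or the gripper's body presses on something with over 40 N, if the wrist force passes 120 N, or if a joint passes its speed limit or range.

## Working session

There is one attempt and no reset: what is moved stays moved. The work goes in short steps, Python scripts to look and compute and a tool call to move; the robot and the scene stay as the last step left them, time stands still between calls to the robot, and variables do not carry over. Pictures are saved under pics/ and viewed, and the job is handed in when it is done.

Besides the shell and the picture viewer there is one more tool, called after "Request:" by a JSON object that holds its "name" and its "arguments". apply_moves: Moves the arm, as the interface text tells. Its arguments: {"type":"object","properties":{"steps":{"type":"array","items":{"type":"object","properties":{"tx":{"type":"number"},"ty":{"type":"number"},"tz":{"type":"number"},"wx":{"type":"number"},"wy":{"type":"number"},"wz":{"type":"number"}}}},"hand":{"type":"number"},"force":{"type":"number"}},"required":["steps"]}

```bash
mkdir -p pics; ls; python3 - <<'E'
from plant import readout, imaging, ctrl, spotter
import cv2, numpy as np, json, pickle
d={}
for n in ["scene","top"]:
    c=imaging.read_camera(n); d[n]=c
    cv2.imwrite(f"pics/{n}0.png",c["img"][:,:,::-1])
    print(n,{k:(np.round(v,4).tolist() if not np.isscalar(v) else v) for k,v in c.items() if k!="img"})
    for l in ["track","carrier_beaker","carrier_jar","beaker","jar"]:
        r=spotter.trace(n,l); d[n+l]=r
        print(l,[(round(x["confidence"],2),np.round(x["uv"]).tolist(),int(x["region"].sum())) for x in r])
pickle.dump(d,open("d0.pkl","wb"))
print(readout.get_state()); print(ctrl.tcp_to_grasp)
E
```

```text
pics
scene {'vfov': 47.97309336665725, 'cx': 324.14093501851096, 'cy': 201.79387230792582, 'k1': 0.044472913384839816, 'R': [[-0.5946, 0.804, -0.0052], [0.6223, 0.4561, -0.6361], [-0.5091, -0.3814, -0.7716]], 't': [0.2599, -0.3038, 1.3014]}
track [(0.83, [298.0, 191.0], 9181), (0.48, [328.0, 221.0], 706)]
carrier_beaker [(0.94, [410.0, 306.0], 3474), (0.8, [321.0, 237.0], 1934), (0.66, [417.0, 178.0], 2020)]
carrier_jar [(0.92, [237.0, 162.0], 1557), (0.57, [245.0, 247.0], 1145)]
beaker [(0.85, [327.0, 222.0], 704), (0.68, [418.0, 243.0], 671)]
jar [(0.92, [236.0, 147.0], 513), (0.67, [295.0, 190.0], 8857)]
top {'vfov': 44.138591750217486, 'cx': 316.31555497636305, 'cy': 182.1961958954033, 'k1': 0.030989431577006673, 'R': [[-0.0013, -0.9999, 0.0104], [-0.9888, -0.0002, -0.149], [0.149, -0.0104, -0.9888]], 't': [0.0331, 0.5431, 1.2087]}
track [(0.8, [352.0, 198.0], 8043)]
carrier_beaker [(0.71, [202.0, 162.0], 2018), (0.64, [284.0, 187.0], 1595), (0.61, [261.0, 276.0], 1986)]
carrier_jar [(0.72, [405.0, 201.0], 1586)]
beaker [(0.65, [222.0, 211.0], 381), (0.61, [288.0, 173.0], 376)]
jar [(0.54, [415.0, 194.0], 354)]
{'time': 0.6, 'qpos': array([-1.43599731e+00,  2.86272851e-01,  1.57667192e+00,  1.38922549e-05,
        1.27861979e+00, -1.49983090e-01]), 'dq': array([-0.00243117,  0.00060142, -0.00103668,  0.00093595, -0.00143413,
        0.00167584]), 'joint_efforts': array([-4.64674486e-04, -4.05667341e+01, -2.92739671e+01, -1.90373116e-04,
        5.79690950e-04,  4.27297664e-08]), 'eef_pos': array([ 0.18967894, -0.64778988,  0.40475821]), 'tcp_rot': array([ 8.00295102e-01, -5.99606329e-01,  1.45934216e-05,  5.33744125e-06]), 'contact_force': array([0.14523643, 0.81648797, 0.29425716]), 'wrist_torque': array([-0.00072531, -0.00330567, -0.02245777]), 'opening': 1.0030938339902096}
0.1547
```

View pics/scene0.png

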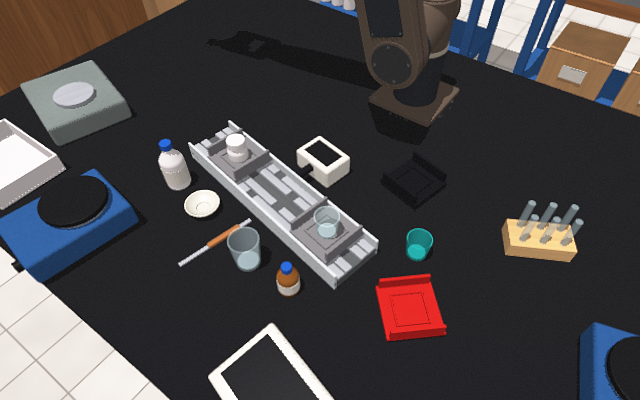

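View pics/top0.png

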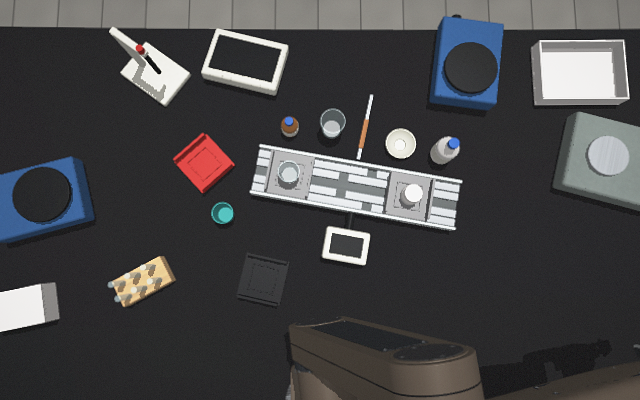

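```bash
python3 - <<'E'
import cv2,pickle
d=pickle.load(open("d0.pkl","rb"))
t=d["top"]["img"][:,:,::-1]; s=d["scene"]["img"][:,:,::-1]
cv2.imwrite("pics/c1.png",cv2.resize(t[130:250,240:400],None,fx=5,fy=5,interpolation=cv2.INTER_CUBIC))
cv2.imwrite("pics/c2.png",cv2.resize(t[140:250,350:480],None,fx=5,fy=5,interpolation=cv2.INTER_CUBIC))
cv2.imwrite("pics/c3.png",cv2.resize(s[180:300,260:400],None,fx=5,fy=5,interpolation=cv2.INTER_CUBIC))
E
```

```text
(no output)
```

View pics/c1.png

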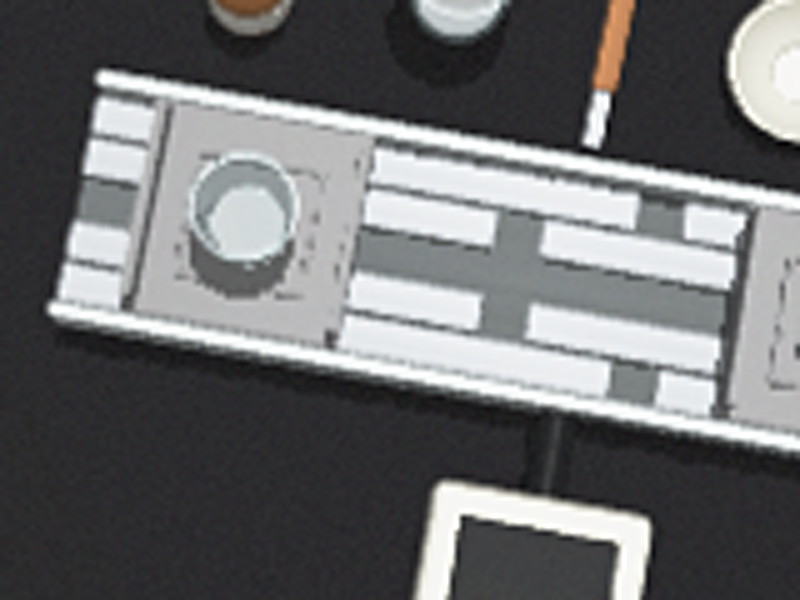

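View pics/c2.png

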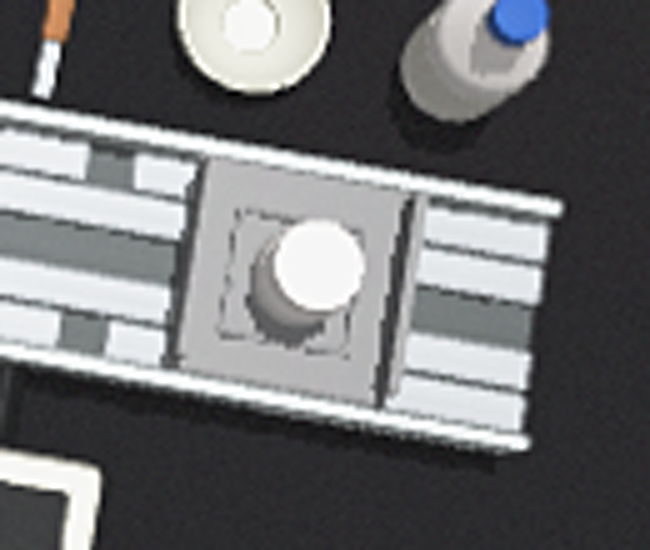

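View pics/c3.png

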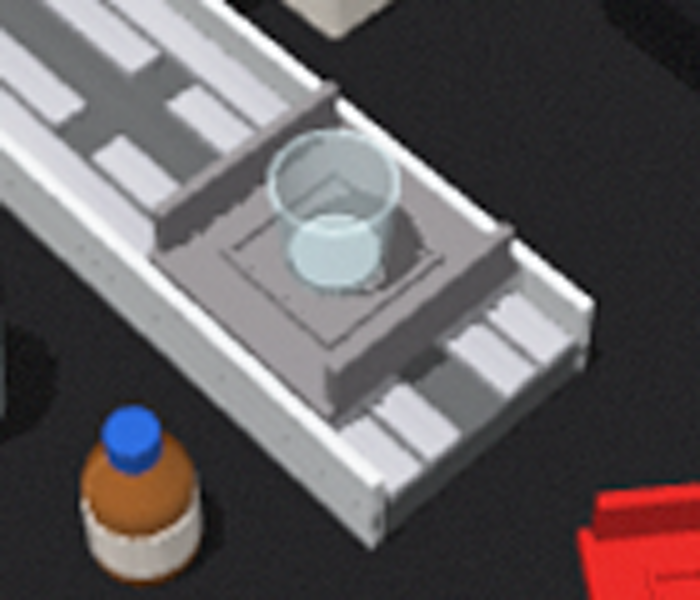

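```bash
cat > h.py <<'E'
import numpy as np, cv2
def proj(c,X):
    X=np.atleast_2d(X); p=X@np.asarray(c["R"]).T+np.asarray(c["t"])
    f=c["img"].shape[0]/2/np.tan(np.radians(c["vfov"])/2)
    s=p[:,:2]/p[:,2:]; r2=(s**2).sum(1,keepdims=True)
    return s*(1+c["k1"]*r2)*f+[c["cx"],c["cy"]]
def T(p,L):
    L=np.atleast_2d(np.array(L,float)); x,y,a=p; ca,sa=np.cos(a),np.sin(a)
    return np.c_[x+ca*L[:,0]-sa*L[:,1], y+sa*L[:,0]+ca*L[:,1], L[:,2]]
E
cat > fit.py <<'E'
from h import *; import pickle
from scipy.optimize import least_squares
d=pickle.load(open("d0.pkl","rb"))
def z(l,o): return (np.array(l,float)+.5)/5-.5+o
L=[[.063,.26,.048],[-.063,.26,.048],[.063,-.26,.048],[-.063,-.26,.048]]
ut=np.vstack([z([[98,72],[50,312]],[240,130]),z([[561,205],[529,443]],[350,140])])
Ls=[[.063,.26,.048],[-.063,.26,.048],[.063,.26,0],[-.063,.26,0]]
us=z([[383,487],[593,302],[375,548],[584,368]],[260,180])
rt=lambda p:(proj(d["top"],T(p,L))-ut)
rs=lambda p:(proj(d["scene"],T(p,Ls))-us)
p0=[.6,.0,-.1]
for nm,f in [("top",lambda p:rt(p).ravel()),("both",lambda p:np.r_[rt(p).ravel(),rs(p).ravel()])]:
    s=least_squares(f,p0); print(nm,s.x.round(4),np.round(s.fun,1))
p=s.x
# board y from wall corners, scene: top outer corners of +y wall
uw=z([[333,378],[515,237]],[260,180])
f=lambda q:(proj(d["scene"],T(p,[[.05+q[1],q[0]+.055,.076],[-.05+q[1],q[0]+.055,.076]]))-uw).ravel()
b=least_squares(f,[.15,0]); print("board y,x",b.x.round(4),b.fun.round(1)); by=b.x[0]
# overlay
def draw(c,segs,off,size,name):
    im=cv2.resize(c["img"][off[1]:off[1]+size[1],off[0]:off[0]+size[0],::-1],None,fx=5,fy=5,interpolation=cv2.INTER_CUBIC)
    for A,B,col in segs:
        q=(proj(c,T(p,[A,B]))-off+.5)*5-.5
        cv2.line(im,tuple(int(v) for v in q[0]),tuple(int(v) for v in q[1]),col,1)
    cv2.imwrite(name,im)
def rect(x0,x1,y0,y1,zz,col): 
    P=[[x0,y0,zz],[x1,y0,zz],[x1,y1,zz],[x0,y1,zz]]; return [(P[i],P[(i+1)%4],col) for i in range(4)]
segs=rect(-.063,.063,-.26,.26,.048,(0,0,255))
for x,y in [(.022,.035),(-.022,.035),(.044,-.035),(-.044,-.035)]: segs+=rect(x-.009,x+.009,y-.0125,y+.0125,.031,(0,255,255))
segs+=rect(-.055,.055,by-.055,by+.055,.049,(255,0,0))+rect(-.05,.05,by+.049,by+.055,.076,(0,255,0))+rect(-.05,.05,by-.055,by-.049,.076,(0,255,0))
draw(d["top"],segs,(245,130),(160,110),"pics/o1.png"); draw(d["scene"],segs,(260,170),(140,120),"pics/o2.png")
pickle.dump((p,by),open("fit.pkl","wb"))
E
python3 fit.py
```

```text
top [ 0.5325 -0.067  -0.1782] [ 0.1 -0.2 -0.   0.2  0.1 -0.9 -0.2  0.9]
both [ 0.5328 -0.0673 -0.1784] [ 0.2 -0.3  0.1  0.1  0.2 -1.  -0.1  0.8 -1.1  0.1  0.9  0.   0.2 -0.
  0.7 -0.4]
board y,x [0.171  0.0036] [ 0.3  0.3 -0.3 -0.3]
```

View pics/o1.png

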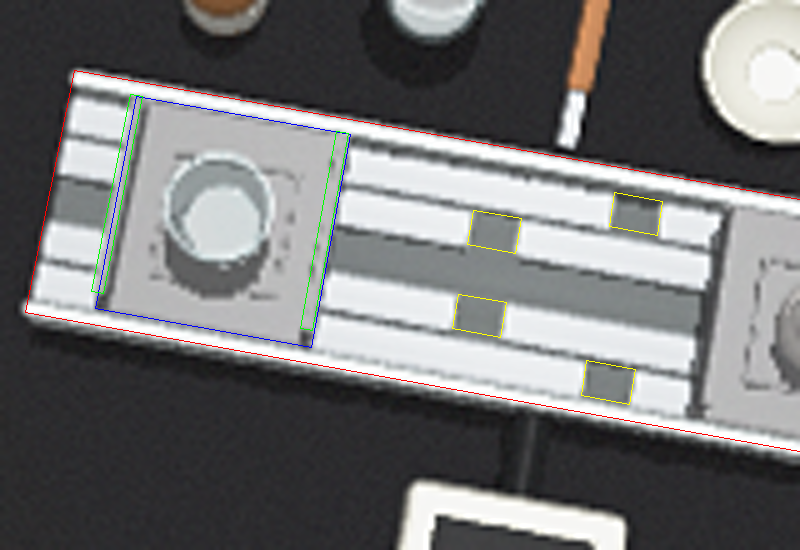

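View pics/o2.png

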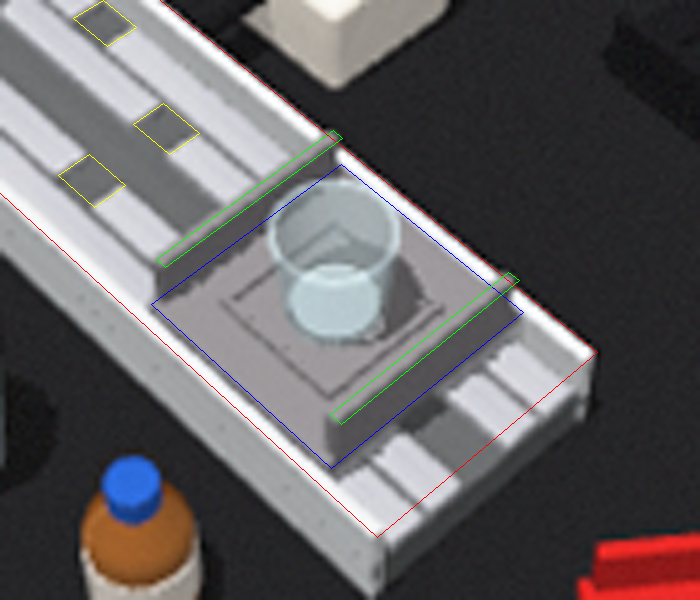

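```bash
cat > go.py <<'E'
import sys,pickle,numpy as np
from scipy.spatial.transform import Rotation as Rn
from plant import readout
def rel(ty,tz,tx=0,yaw=None,show=True):
    p,by=pickle.load(open("fit.pkl","rb"))
    s=readout.get_state(); R=Rn.from_quat(s["tcp_rot"])
    a=p[2]; g=np.array([p[0]+np.cos(a)*tx-np.sin(a)*ty,p[1]+np.sin(a)*tx+np.cos(a)*ty,tz])
    G=Rn.from_matrix(np.array([[np.cos(a),np.sin(a),0],[np.sin(a),-np.cos(a),0],[0,0,-1]]).astype(float))
    print("goal",g.round(4),"shift mm",(R.inv().apply(g-s["eef_pos"])*1e3).round(1),"turn",(R.inv()*G).as_rotvec().round(4))
def where():
    p,by=pickle.load(open("fit.pkl","rb")); s=readout.get_state(); a=p[2]
    d=s["eef_pos"][:2]-p[:2]
    print("t",round(s["time"],2),"track xy",np.round([np.cos(a)*d[0]+np.sin(a)*d[1],-np.sin(a)*d[0]+np.cos(a)*d[1]],4),"z",s["eef_pos"][2].round(4),"F",s["contact_force"].round(2),"op",round(float(s["opening"]),3))
E
python3 - <<'E'
from go import *
where(); rel(-.1,.4); rel(.27,.33); rel(.27,.218)
E
```

```text
t 0.6 track xy [-0.2347 -0.6322] z 0.4048 F [0.15 0.82 0.29] op 1.003
goal [ 0.5151 -0.1657  0.4   ] shift mm [-371.3 -447.8    4.8] turn [ 0.     -0.     -1.1076]
goal [0.5808 0.1985 0.33  ] shift mm [-702.3 -613.1   74.7] turn [ 0.     -0.     -1.1076]
goal [0.5808 0.1985 0.218 ] shift mm [-702.3 -613.1  186.7] turn [ 0.     -0.     -1.1076]
```

Request:
{"name": "apply_moves", "arguments": {"steps": [{"tx": -31,"ty": -37,"tz": 0,"wz": -0.1},{"tx": -62,"ty": -75,"tz": 1,"wz": -0.2},{"tx": -93,"ty": -112,"tz": 1,"wz": -0.3},{"tx": -124,"ty": -149,"tz": 2,"wz": -0.4},{"tx": -155,"ty": -187,"tz": 2,"wz": -0.5},{"tx": -186,"ty": -224,"tz": 3,"wz": -0.6},{"tx": -217,"ty": -261,"tz": 3,"wz": -0.7},{"tx": -248,"ty": -299,"tz": 3,"wz": -0.8},{"tx": -279,"ty": -336,"tz": 4,"wz": -0.9},{"tx": -310,"ty": -373,"tz": 4,"wz": -1.0},{"tx": -341,"ty": -411,"tz": 5,"wz": -1.05},{"tx": -371,"ty": -448,"tz": 5,"wz": -1.1076}], "hand": 0}}

```text
$.steps[0]: bad value
```

```bash
python3 - <<'E'
from go import *
where(); rel(.27,.33)
E
```

```text
t 0.6 track xy [-0.2347 -0.6322] z 0.4048 F [0.15 0.82 0.29] op 1.003
goal [0.5808 0.1985 0.33  ] shift mm [-702.3 -613.1   74.7] turn [ 0.     -0.     -1.1076]
```

Request:
{"name": "apply_moves", "arguments": {"steps": [{"tx": -31,"ty": -37,"tz": 0,"wx": 0,"wy": 0,"wz": -0.1},{"tx": -62,"ty": -75,"tz": 1,"wx": 0,"wy": 0,"wz": -0.2},{"tx": -93,"ty": -112,"tz": 1,"wx": 0,"wy": 0,"wz": -0.3},{"tx": -124,"ty": -149,"tz": 2,"wx": 0,"wy": 0,"wz": -0.4},{"tx": -155,"ty": -187,"tz": 2,"wx": 0,"wy": 0,"wz": -0.5},{"tx": -186,"ty": -224,"tz": 3,"wx": 0,"wy": 0,"wz": -0.6},{"tx": -217,"ty": -261,"tz": 3,"wx": 0,"wy": 0,"wz": -0.7},{"tx": -248,"ty": -299,"tz": 3,"wx": 0,"wy": 0,"wz": -0.8},{"tx": -279,"ty": -336,"tz": 4,"wx": 0,"wy": 0,"wz": -0.9},{"tx": -310,"ty": -373,"tz": 4,"wx": 0,"wy": 0,"wz": -1.0},{"tx": -341,"ty": -411,"tz": 5,"wx": 0,"wy": 0,"wz": -1.05},{"tx": -371,"ty": -448,"tz": 5,"wx": 0,"wy": 0,"wz": -1.1076}], "hand": 0}}

```text
time: 1.8
eef_pos: [0.5161, -0.1639, 0.4001]
tcp_rot: [0.996, -0.088, 0.0, 0.0]
contact_force: [0.8, -0.8, 0.2]
opening: -0.002
```

```bash
python3 - <<'E'
from go import *
where(); rel(.27,.33)
E
```

```text
t 1.8 track xy [ 0.0007 -0.098 ] z 0.4001 F [ 0.79 -0.77  0.23] op -0.002
goal [0.5808 0.1985 0.33  ] shift mm [ 1.000e-01 -3.681e+02  7.000e+01] turn [ 0.0003 -0.0009  0.0024]
```

Request:
{"name": "apply_moves", "arguments": {"steps": [{"tx": 0,"ty": -45,"tz": 0,"wx": 0,"wy": 0,"wz": 0},{"tx": 0,"ty": -90,"tz": 0,"wx": 0,"wy": 0,"wz": 0},{"tx": 0,"ty": -135,"tz": 10,"wx": 0,"wy": 0,"wz": 0},{"tx": 0,"ty": -180,"tz": 20,"wx": 0,"wy": 0,"wz": 0},{"tx": 0,"ty": -225,"tz": 30,"wx": 0,"wy": 0,"wz": 0},{"tx": 0,"ty": -270,"tz": 40,"wx": 0,"wy": 0,"wz": 0},{"tx": 0,"ty": -315,"tz": 50,"wx": 0,"wy": 0,"wz": 0},{"tx": 0,"ty": -350,"tz": 60,"wx": 0,"wy": 0,"wz": 0},{"tx": 0,"ty": -368,"tz": 70,"wx": 0,"wy": 0,"wz": 0},{"tx": 0,"ty": -368,"tz": 70,"wx": 0,"wy": 0,"wz": 0},{"tx": 0,"ty": -368,"tz": 70,"wx": 0,"wy": 0,"wz": 0}]}}

```text
time: 2.9
eef_pos: [0.5807, 0.1958, 0.3294]
tcp_rot: [0.996, -0.089, -0.0, 0.0]
contact_force: [-0.6, -0.1, 0.7]
opening: 0.001
```

```bash
python3 - <<'E'
from go import *
from plant import imaging
import cv2
where(); rel(.27,.218)
for n in ["wrist","top"]:
    c=imaging.read_camera(n); cv2.imwrite(f"pics/{n}1.png",c["img"][:,:,::-1])
    if n=="wrist": print(c["tool_from_camera"].round(3))
E
```

```text
t 2.9 track xy [0.0004 0.2674] z 0.3294 F [-0.6  -0.13  0.65] op 0.001
goal [0.5808 0.1985 0.218 ] shift mm [ -0.3  -2.8 111.4] turn [0.001  0.0007 0.0003]
[[ 1.     0.001  0.    -0.001]
 [-0.001  0.944  0.329 -0.085]
 [ 0.    -0.329  0.944  0.031]
 [ 0.     0.     0.     1.   ]]
```

View pics/wrist1.png

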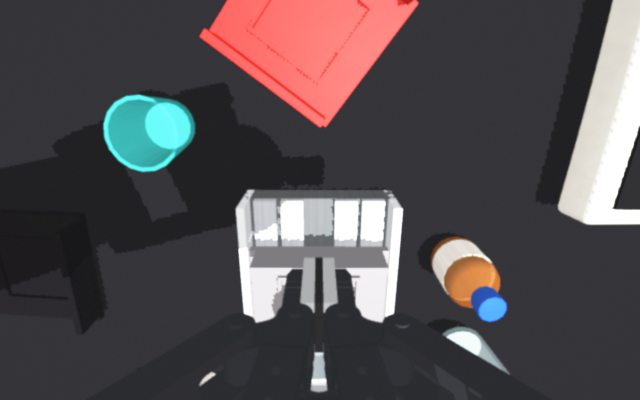

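View pics/top1.png

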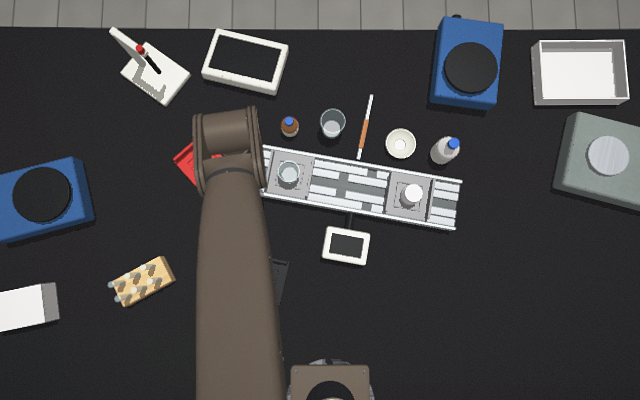

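```bash
python3 - <<'E'
from go import *
from h import *
from plant import imaging
p,by=pickle.load(open("fit.pkl","rb"))
s=readout.get_state(); c=imaging.read_camera("wrist")
M=np.eye(4); M[:3,:3]=Rn.from_quat(s["tcp_rot"]).as_matrix(); M[:3,3]=s["eef_pos"]
W=np.linalg.inv(M@c["tool_from_camera"]); c["R"]=W[:3,:3]; c["t"]=W[:3,3]
im=cv2.resize(c["img"][170:330,220:420,::-1],None,fx=4,fy=4)
for y,z in [(by+.055,.076),(by+.049,.076),(by+.055,.041),(.26,.031)]:
    q=proj(c,T(p,[[-.05,y,z],[.05,y,z]])); print(q.round(1).tolist())
    q=(q-[220,170]+.5)*4; cv2.line(im,tuple(map(int,q[0])),tuple(map(int,q[1])),(0,255,0),1)
cv2.imwrite("pics/w1.png",im)
tip=M[:3,3]+M[:3,2]*.173; print("tip px",proj(c,tip))
where()
E
```

```text
[[248.2, 265.0], [387.7, 264.9]]
[[248.7, 272.3], [387.1, 272.2]]
[[256.2, 243.6], [379.7, 243.6]]
[[255.7, 199.9], [380.1, 199.8]]
tip px [[319.73519466 274.42989445]]
t 3.05 track xy [0.0008 0.2665] z 0.3305 F [-0.1  -0.51 -0.1 ] op 0.0
```

View pics/w1.png

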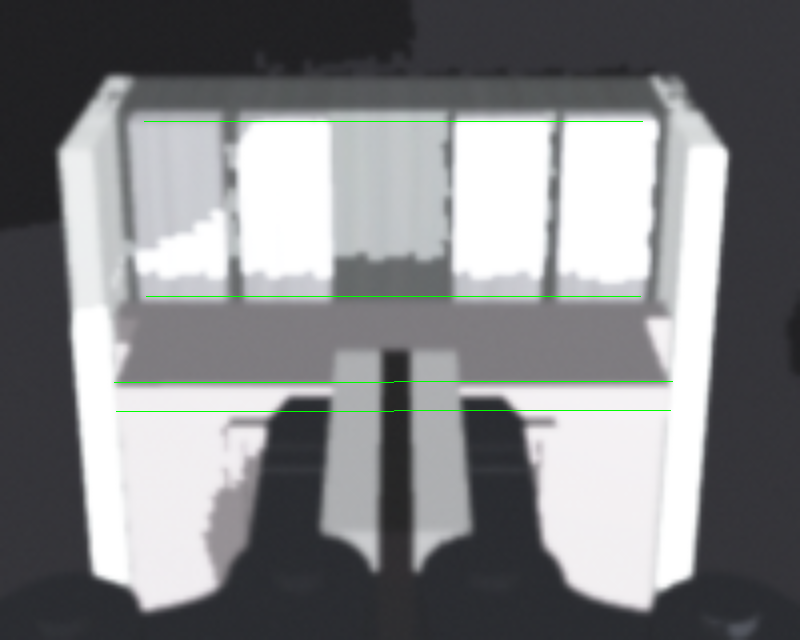

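Request:
{"name": "apply_moves", "arguments": {"steps": [{"tx": 0,"ty": 0,"tz": 30,"wx": 0,"wy": 0,"wz": 0},{"tx": 0,"ty": 0,"tz": 60,"wx": 0,"wy": 0,"wz": 0},{"tx": 0,"ty": 0,"tz": 85,"wx": 0,"wy": 0,"wz": 0},{"tx": 0,"ty": 0,"tz": 100,"wx": 0,"wy": 0,"wz": 0},{"tx": 0,"ty": 0,"tz": 109,"wx": 0,"wy": 0,"wz": 0},{"tx": 0,"ty": 0,"tz": 109,"wx": 0,"wy": 0,"wz": 0},{"tx": 0,"ty": 5,"tz": 109,"wx": 0,"wy": 0,"wz": 0},{"tx": 0,"ty": 10,"tz": 109,"wx": 0,"wy": 0,"wz": 0},{"tx": 0,"ty": 15,"tz": 109,"wx": 0,"wy": 0,"wz": 0},{"tx": 0,"ty": 18,"tz": 109,"wx": 0,"wy": 0,"wz": 0},{"tx": 0,"ty": 20,"tz": 109,"wx": 0,"wy": 0,"wz": 0}]}}

```text
time: 4.15
eef_pos: [0.5772, 0.1762, 0.2212]
tcp_rot: [0.996, -0.089, 0.0, -0.0]
contact_force: [0.6, -0.1, 0.6]
opening: 0.003
```

```bash
python3 - <<'E'
from go import *
from plant import imaging
import cv2
where()
c=imaging.read_camera("scene"); cv2.imwrite("pics/s2.png",cv2.resize(c["img"][160:310,250:450,::-1],None,fx=4,fy=4))
where()
E
```

```text
t 4.15 track xy [0.0004 0.2475] z 0.2212 F [ 0.58 -0.07  0.57] op 0.003
t 4.2 track xy [0.0004 0.2474] z 0.221 F [-0.39 -0.26 -0.08] op 0.003
```

View pics/s2.png

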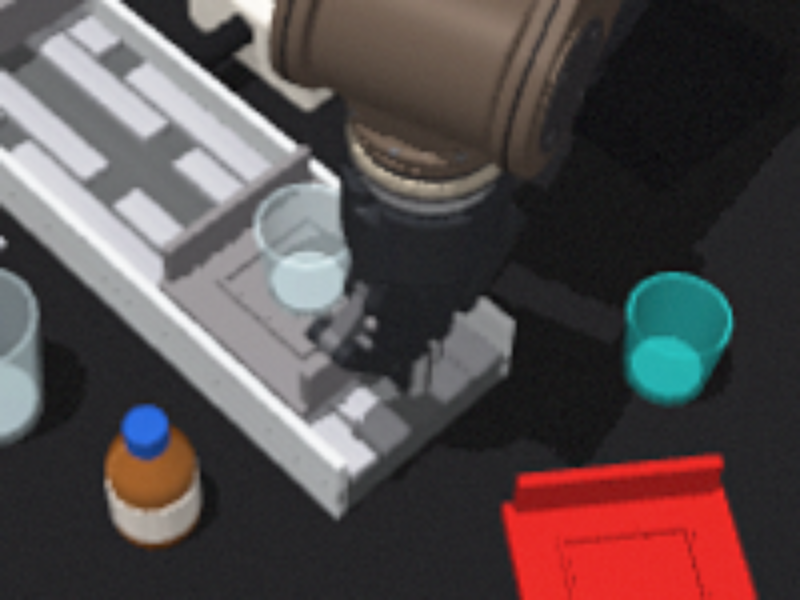

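Request:
{"name": "apply_moves", "arguments": {"steps": [{"tx": 0,"ty": 2,"tz": 1,"wx": 0,"wy": 0,"wz": 0},{"tx": 0,"ty": 4,"tz": 2,"wx": 0,"wy": 0,"wz": 0},{"tx": 0,"ty": 6,"tz": 2,"wx": 0,"wy": 0,"wz": 0},{"tx": 0,"ty": 8,"tz": 2,"wx": 0,"wy": 0,"wz": 0},{"tx": 0,"ty": 10,"tz": 2,"wx": 0,"wy": 0,"wz": 0},{"tx": 0,"ty": 12,"tz": 2,"wx": 0,"wy": 0,"wz": 0},{"tx": 0,"ty": 14,"tz": 2,"wx": 0,"wy": 0,"wz": 0},{"tx": 0,"ty": 16,"tz": 2,"wx": 0,"wy": 0,"wz": 0},{"tx": 0,"ty": 18,"tz": 2,"wx": 0,"wy": 0,"wz": 0},{"tx": 0,"ty": 20,"tz": 2,"wx": 0,"wy": 0,"wz": 0}]}}

```text
time: 5.2
eef_pos: [0.5735, 0.1569, 0.2187]
tcp_rot: [0.996, -0.089, 0.0, -0.0]
contact_force: [0.8, 1.8, -0.2]
opening: -0.001
```

```bash
python3 - <<'E'
from go import *
where()
E
```

```text
t 5.2 track xy [0.0003 0.2278] z 0.2187 F [ 0.79  1.77 -0.25] op -0.001
```

Request:
{"name": "apply_moves", "arguments": {"steps": [{"tx": 0,"ty": 3,"tz": 0,"wx": 0,"wy": 0,"wz": 0},{"tx": 0,"ty": 7,"tz": 0,"wx": 0,"wy": 0,"wz": 0},{"tx": 0,"ty": 12,"tz": 0,"wx": 0,"wy": 0,"wz": 0},{"tx": 0,"ty": 17,"tz": 0,"wx": 0,"wy": 0,"wz": 0},{"tx": 0,"ty": 22,"tz": 0,"wx": 0,"wy": 0,"wz": 0},{"tx": 0,"ty": 27,"tz": 0,"wx": 0,"wy": 0,"wz": 0},{"tx": 0,"ty": 32,"tz": 0,"wx": 0,"wy": 0,"wz": 0},{"tx": 0,"ty": 37,"tz": 0,"wx": 0,"wy": 0,"wz": 0},{"tx": 0,"ty": 42,"tz": 0,"wx": 0,"wy": 0,"wz": 0},{"tx": 0,"ty": 47,"tz": 0,"wx": 0,"wy": 0,"wz": 0},{"tx": 0,"ty": 52,"tz": 0,"wx": 0,"wy": 0,"wz": 0}]}}

```text
time: 6.3
eef_pos: [0.5643, 0.1053, 0.2187]
tcp_rot: [0.996, -0.089, -0.0, 0.0]
contact_force: [1.1, 1.4, -0.8]
opening: 0.002
```

```bash
python3 - <<'E'
from go import *
from plant import imaging
import cv2
where()
c=imaging.read_camera("scene"); cv2.imwrite("pics/s3.png",cv2.resize(c["img"][150:300,230:430,::-1],None,fx=4,fy=4))
where()
E
```

```text
t 6.3 track xy [0.0003 0.1754] z 0.2187 F [ 1.13  1.43 -0.84] op 0.002
t 6.35 track xy [0.0004 0.1749] z 0.2187 F [ 0.22 -0.84 -0.37] op -0.001
```

View pics/s3.png

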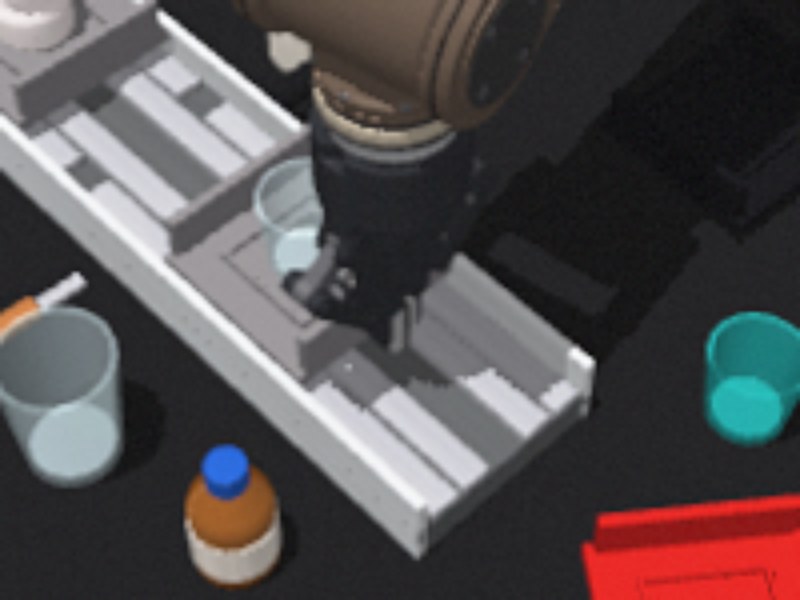

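```bash
python3 - <<'E'
from h import *; import pickle
d=pickle.load(open("d0.pkl","rb")); p,by=pickle.load(open("fit.pkl","rb"))
for b in [.1,.105,.11,.115]: print(b,((proj(d["scene"],T(p,[[.05,b+.055,.076],[.05,b-.055,.076],[.05,b+.055,.041]]))-[230,150]+.5)*4).round(0).tolist())
E
```

```text
0.1 [[296.0, 333.0], [158.0, 210.0], [299.0, 372.0]]
0.105 [[303.0, 339.0], [164.0, 216.0], [305.0, 378.0]]
0.11 [[309.0, 345.0], [170.0, 221.0], [312.0, 384.0]]
0.115 [[316.0, 351.0], [176.0, 226.0], [318.0, 390.0]]
```

Request:
{"name": "apply_moves", "arguments": {"steps": [{"tx": 0,"ty": 3,"tz": 0,"wx": 0,"wy": 0,"wz": 0},{"tx": 0,"ty": 8,"tz": 0,"wx": 0,"wy": 0,"wz": 0},{"tx": 0,"ty": 14,"tz": 0,"wx": 0,"wy": 0,"wz": 0},{"tx": 0,"ty": 20,"tz": 0,"wx": 0,"wy": 0,"wz": 0},{"tx": 0,"ty": 26,"tz": 0,"wx": 0,"wy": 0,"wz": 0},{"tx": 0,"ty": 32,"tz": 0,"wx": 0,"wy": 0,"wz": 0},{"tx": 0,"ty": 38,"tz": 0,"wx": 0,"wy": 0,"wz": 0},{"tx": 0,"ty": 44,"tz": 0,"wx": 0,"wy": 0,"wz": 0},{"tx": 0,"ty": 50,"tz": 0,"wx": 0,"wy": 0,"wz": 0},{"tx": 0,"ty": 56,"tz": 0,"wx": 0,"wy": 0,"wz": 0},{"tx": 0,"ty": 62,"tz": 0,"wx": 0,"wy": 0,"wz": 0},{"tx": 0,"ty": 68,"tz": 0,"wx": 0,"wy": 0,"wz": 0}]}}

```text
time: 7.55
eef_pos: [0.5522, 0.0383, 0.2188]
tcp_rot: [0.996, -0.089, 0.0, -0.0]
contact_force: [1.1, 1.8, 0.4]
opening: -0.003
```

```bash
python3 - <<'E'
from go import *
from h import *
from plant import imaging
where()
c=imaging.read_camera("scene"); cv2.imwrite("pics/s4.png",cv2.resize(c["img"][120:270,200:400,::-1],None,fx=4,fy=4))
where()
p,by=pickle.load(open("fit.pkl","rb"))
for b in [.03,.035,.04,.045]: print(b,((proj(c,T(p,[[.05,b+.055,.076],[.05,b-.055,.076],[.05,b+.055,.041]]))-[200,120]+.5)*4).round(0).tolist())
E
```

```text
t 7.55 track xy [0.0003 0.1074] z 0.2188 F [1.13 1.75 0.41] op -0.003
t 7.6 track xy [0.0004 0.1067] z 0.2187 F [-0.84  0.27 -0.22] op 0.001
0.03 [[327.0, 373.0], [198.0, 259.0], [332.0, 414.0]]
0.035 [[333.0, 379.0], [203.0, 264.0], [338.0, 419.0]]
0.04 [[339.0, 384.0], [209.0, 269.0], [344.0, 425.0]]
0.045 [[345.0, 390.0], [215.0, 274.0], [350.0, 430.0]]
```

View pics/s4.png

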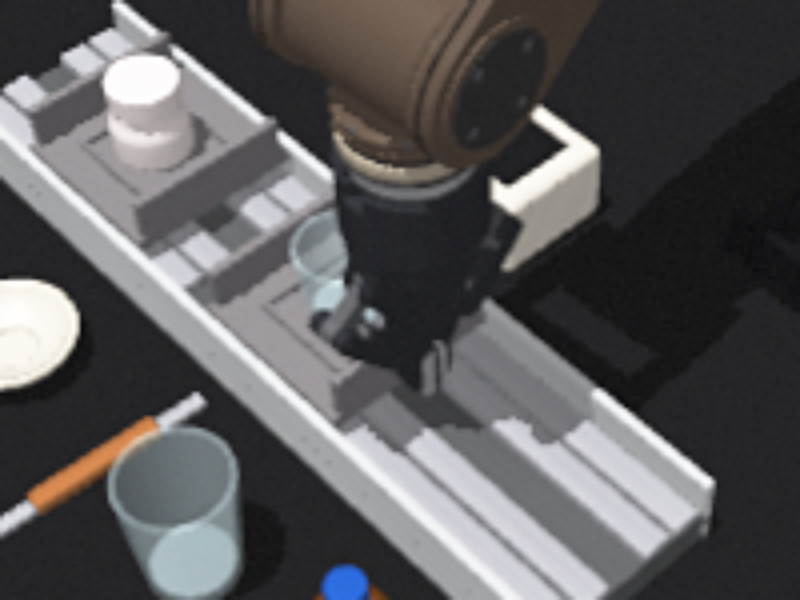

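Request:
{"name": "apply_moves", "arguments": {"steps": [{"tx": 0,"ty": 3,"tz": 0,"wx": 0,"wy": 0,"wz": 0},{"tx": 0,"ty": 7,"tz": 0,"wx": 0,"wy": 0,"wz": 0},{"tx": 0,"ty": 11,"tz": 0,"wx": 0,"wy": 0,"wz": 0},{"tx": 0,"ty": 15,"tz": 0,"wx": 0,"wy": 0,"wz": 0},{"tx": 0,"ty": 19,"tz": 0,"wx": 0,"wy": 0,"wz": 0},{"tx": 0,"ty": 22,"tz": 0,"wx": 0,"wy": 0,"wz": 0},{"tx": 0,"ty": 24,"tz": 0,"wx": 0,"wy": 0,"wz": 0},{"tx": 0,"ty": 26,"tz": 0,"wx": 0,"wy": 0,"wz": 0},{"tx": 0,"ty": 28,"tz": 0,"wx": 0,"wy": 0,"wz": 0}]}}

```text
time: 8.5
eef_pos: [0.5473, 0.0112, 0.2187]
tcp_rot: [0.996, -0.089, -0.0, -0.0]
contact_force: [0.3, 3.2, 0.8]
opening: -0.001
```

```bash
python3 - <<'E'
from go import *
where()
E
```

```text
t 8.5 track xy [0.0003 0.0798] z 0.2187 F [0.25 3.19 0.84] op -0.001
```

Now slowly at 10–15 mm/s, in short calls, watching the force.

Request:
{"name": "apply_moves", "arguments": {"steps": [{"tx": 0,"ty": 1.5,"tz": 0,"wx": 0,"wy": 0,"wz": 0},{"tx": 0,"ty": 3,"tz": 0,"wx": 0,"wy": 0,"wz": 0},{"tx": 0,"ty": 4.5,"tz": 0,"wx": 0,"wy": 0,"wz": 0},{"tx": 0,"ty": 6,"tz": 0,"wx": 0,"wy": 0,"wz": 0},{"tx": 0,"ty": 7,"tz": 0,"wx": 0,"wy": 0,"wz": 0},{"tx": 0,"ty": 8,"tz": 0,"wx": 0,"wy": 0,"wz": 0}]}}

```text
time: 9.1
eef_pos: [0.5459, 0.0033, 0.2187]
tcp_rot: [0.996, -0.089, -0.0, -0.0]
contact_force: [1.1, 1.7, 0.4]
opening: -0.001
```

Request:
{"name": "apply_moves", "arguments": {"steps": [{"tx": 0,"ty": 1,"tz": 0,"wx": 0,"wy": 0,"wz": 0},{"tx": 0,"ty": 2,"tz": 0,"wx": 0,"wy": 0,"wz": 0}]}}

```text
time: 9.3
eef_pos: [0.5455, 0.0014, 0.2187]
tcp_rot: [0.996, -0.089, -0.0, -0.0]
contact_force: [0.4, 2.2, 0.2]
opening: -0.0
```

```bash
cat > look.py <<'E'
import sys
from go import *
from h import *
from plant import imaging
where()
c=imaging.read_camera("scene"); cv2.imwrite(sys.argv[1],cv2.resize(c["img"][120:240,190:350,::-1],None,fx=5,fy=5,interpolation=cv2.INTER_CUBIC))
where()
p,by=pickle.load(open("fit.pkl","rb"))
for dz in [0,-.007]:
  for b in [0,.004]: print(dz,b,((proj(c,T(p,[[.05,b+.055,.076+dz],[.05,b-.055,.076+dz],[.05,b+.055,.041+dz]]))-[190,120]+.5)*5).round(0).tolist())
E
python3 look.py pics/s5.png
```

```text
t 9.3 track xy [0.0003 0.0698] z 0.2187 F [0.37 2.19 0.2 ] op -0.0
t 9.35 track xy [0.0003 0.0697] z 0.2187 F [-0.15  2.32  0.25] op -0.002
0 0 [[413.0, 426.0], [256.0, 287.0], [420.0, 477.0]]
0 0.004 [[419.0, 431.0], [261.0, 292.0], [426.0, 482.0]]
-0.007 0 [[414.0, 436.0], [258.0, 298.0], [422.0, 487.0]]
-0.007 0.004 [[420.0, 442.0], [264.0, 302.0], [427.0, 492.0]]
```

View pics/s5.png

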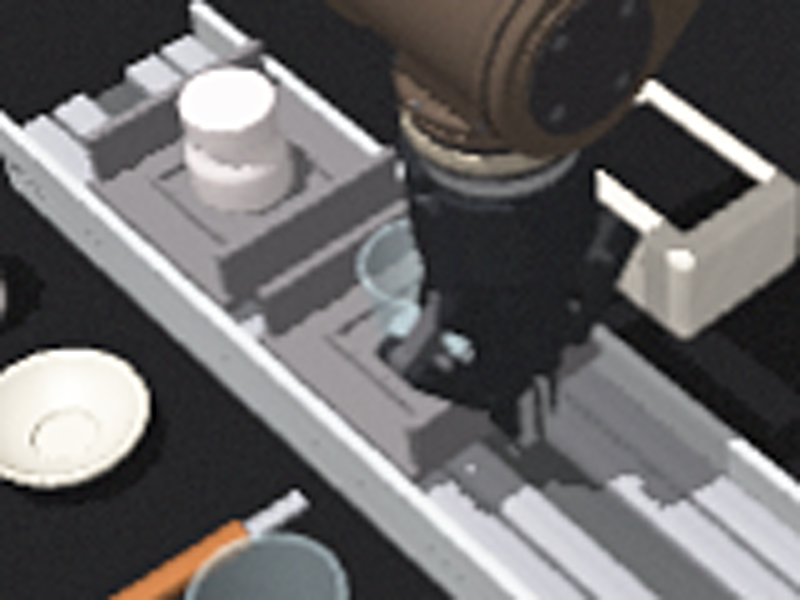

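Request:
{"name": "apply_moves", "arguments": {"steps": [{"tx": 0,"ty": 0.7,"tz": 0,"wx": 0,"wy": 0,"wz": 0},{"tx": 0,"ty": 1.3,"tz": 0,"wx": 0,"wy": 0,"wz": 0}]}}

```text
time: 9.55
eef_pos: [0.5452, -0.0001, 0.2186]
tcp_rot: [0.996, -0.089, -0.0, 0.0]
contact_force: [-0.8, -0.1, 0.0]
opening: 0.004
```

```bash
python3 look.py pics/s6.png
```

```text
t 9.55 track xy [0.0003 0.0683] z 0.2186 F [-0.76 -0.13  0.04] op 0.004
t 9.6 track xy [0.0003 0.0682] z 0.2186 F [-0.56  0.38 -1.14] op 0.003
0 0 [[413.0, 426.0], [256.0, 287.0], [420.0, 477.0]]
0 0.004 [[419.0, 431.0], [261.0, 292.0], [426.0, 482.0]]
-0.007 0 [[414.0, 436.0], [258.0, 298.0], [422.0, 487.0]]
-0.007 0.004 [[420.0, 442.0], [264.0, 302.0], [427.0, 492.0]]
```

View pics/s6.png

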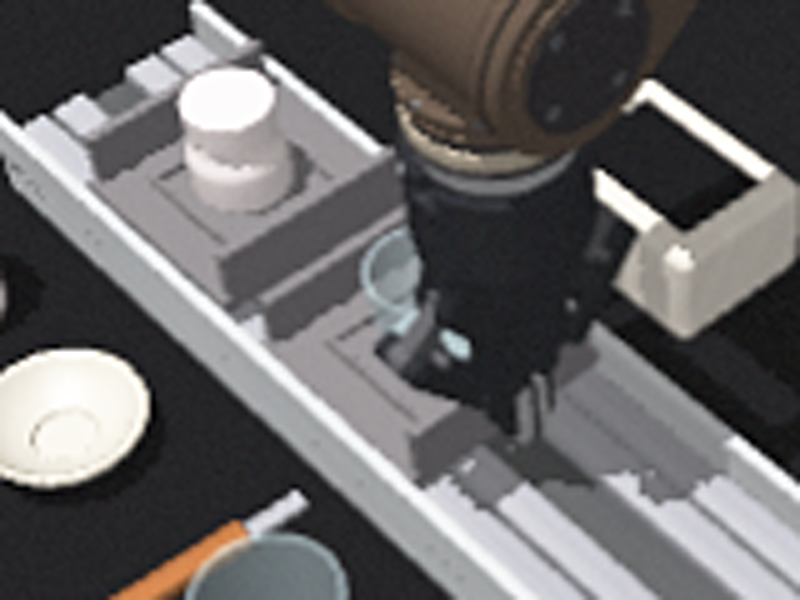

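The push force fell from about 2 N to about 0, and the wall corner moved down about 7 px in the image, so the board has dropped. I'll back off now, then rise.

Request:
{"name": "apply_moves", "arguments": {"steps": [{"tx": 0,"ty": -3,"tz": 0,"wx": 0,"wy": 0,"wz": 0},{"tx": 0,"ty": -10,"tz": 0,"wx": 0,"wy": 0,"wz": 0},{"tx": 0,"ty": -22,"tz": 0,"wx": 0,"wy": 0,"wz": 0},{"tx": 0,"ty": -35,"tz": 0,"wx": 0,"wy": 0,"wz": 0},{"tx": 0,"ty": -45,"tz": -5,"wx": 0,"wy": 0,"wz": 0},{"tx": 0,"ty": -55,"tz": -30,"wx": 0,"wy": 0,"wz": 0},{"tx": 0,"ty": -75,"tz": -70,"wx": 0,"wy": 0,"wz": 0},{"tx": 0,"ty": -115,"tz": -100,"wx": 0,"wy": 0,"wz": 0},{"tx": 0,"ty": -160,"tz": -120,"wx": 0,"wy": 0,"wz": 0},{"tx": 0,"ty": -200,"tz": -130,"wx": 0,"wy": 0,"wz": 0},{"tx": 0,"ty": -220,"tz": -130,"wx": 0,"wy": 0,"wz": 0},{"tx": 0,"ty": -220,"tz": -130,"wx": 0,"wy": 0,"wz": 0}]}}

```text
time: 10.8
eef_pos: [0.5841, 0.2201, 0.3499]
tcp_rot: [0.996, -0.087, 0.001, -0.0]
contact_force: [-0.1, 0.4, 0.4]
opening: 0.001
```

```bash
python3 - <<'E'
from go import *
from h import *
from plant import imaging
where()
p,by=pickle.load(open("fit.pkl","rb"))
d=pickle.load(open("d0.pkl","rb"))
C={n:imaging.read_camera(n) for n in ["scene","top"]}
where()
def ov(c,off,size,name,b,dz,draw=True):
    im=cv2.resize(c["img"][off[1]:off[1]+size[1],off[0]:off[0]+size[0],::-1],None,fx=5,fy=5,interpolation=cv2.INTER_CUBIC)
    def rect(x0,x1,y0,y1,z,col):
        q=(proj(c,T(p,[[x0,y0,z],[x1,y0,z],[x1,y1,z],[x0,y1,z]]))-off+.5)*5
        cv2.polylines(im,[q.astype(np.int32)],True,col,1)
    for s in (.049,-.055): rect(-.05,.05,b+s,b+s+.006,.076+dz,(0,255,0))
    rect(-.05,.05,b-.055,b-.049,.076,(0,0,255)) if dz else 0
    cv2.imwrite(name,im)
ov(C["scene"],(220,140),(150,110),"pics/e1.png",0,-.007); ov(C["top"],(280,130),(150,110),"pics/e2.png",0,-.007)
for n in C:
    g=cv2.absdiff(cv2.cvtColor(C[n]["img"],cv2.COLOR_RGB2GRAY),cv2.cvtColor(d[n]["img"],cv2.COLOR_RGB2GRAY)); cv2.imwrite(f"pics/diff_{n}.png",cv2.convertScaleAbs(g,alpha=3))
cv2.imwrite("pics/scene_e.png",C["scene"]["img"][:,:,::-1])
E
```

```text
t 10.8 track xy [-0.0005  0.2919] z 0.3499 F [-0.05  0.37  0.43] op 0.001
t 10.9 track xy [-2.000e-04  2.892e-01] z 0.3485 F [ 0.46 -1.05 -0.55] op -0.003
```

View pics/e1.png

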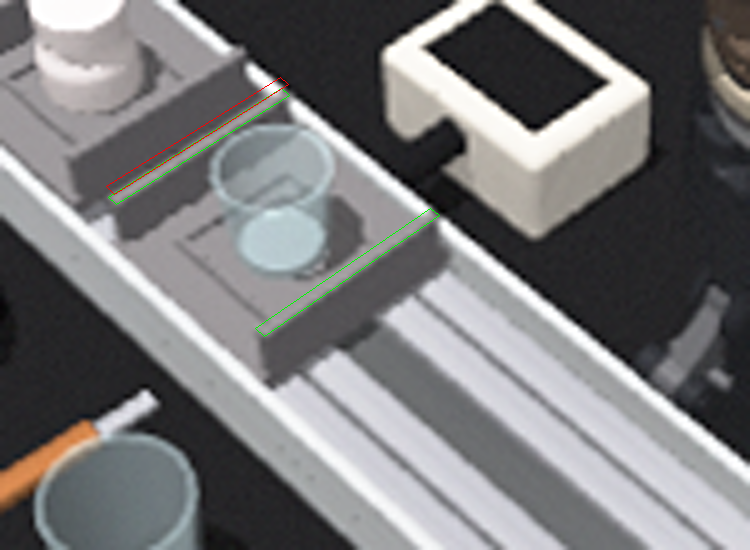

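View pics/e2.png

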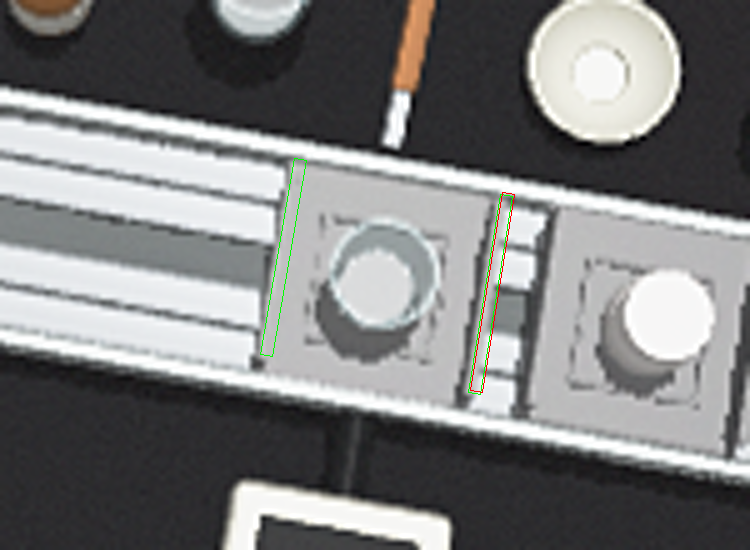

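View pics/diff_scene.png

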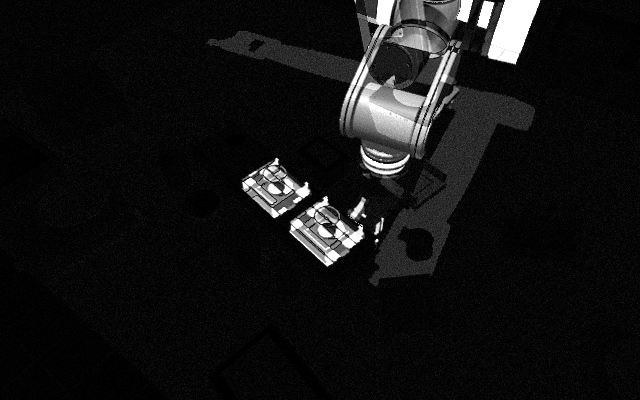

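```bash
python3 - <<'E'
from plant import ctrl
print(ctrl.sign_off())
E
```

```text
the job is handed in; nothing more can be done
None
```

I pushed the beaker's board about 17 cm along the rails with the shut fingertips on its +y end wall, until it dropped into the station. I then backed the hand off, raised it clear and handed the job in at about 11 s. No verdict is reported.

- **Drop:** as it dropped, the push force went from about 2 N to about 0. The highest force I read on the way was about 3 N.
- **Seating:** the final scene and top pictures match a board at the centre of the station and 7 mm lower. Both end walls sit at that height, so it is flat.
- **Everything else:** the beaker stands upright in its frame. Comparing before and after in the scene picture, only the board, the beaker, the arm and its shadow had changed.
- **Failed along the way:** my first move call was refused because its rows lacked `wx` and `wy`. I resent it with all six values; the arm had not moved. No checks failed or disagreed.

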